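# Third hand: preload the shaker's clamp block

### The arm

A 7-joint arm with a two-finger parallel gripper is mounted at the origin on the work surface. World frame = base frame: x ahead of the robot, y to its left, z up, the work surface at z = 0. Lengths are in m, angles in rad, forces in N, time in s.
With the tool pointing down it reaches from about 0.4 to 0.85 m from the base axis. Payload 10.4 kg.
Tool frame: the origin (TCP) lies between the finger pads, 19 mm behind the fingertips; this is the grasp point; z points along the fingers, y is the line along which they close (so a half turn about z gives the same grasp; the last joint's range is limited). The gripper opens to 87 mm and grips with 3 to 60 N. Pads are 19 mm wide; open, the fingers measure 117 mm over their backs; the gripper's body (75 mm by 190 mm) begins 51 mm behind the grasp point.
Start: joints at [-1.216, 0.332, -0.065, 1.46, 0.022, 1.35, -0.088], TCP at [0.231, 0.581, 0.241] pointing down, gripper open.
Joint ranges: [-2.6, 2.6], [-0.5, 2.12], [-1.47, 1.34], [0.16, 2.42], [-1.27, 4.41], [0.06, 2.06], [-2.6, 2.6]. Speed limits (rad/s): [2.22, 2.22, 2.79, 2.79, 3.14, 3.14, 3.14].

### API

Orientations are given as a unit quaternion [x, y, z, w].
In Python, from bench import sensors, eyes, order gives the robot as it stands.
- The arm moves only by the tool arm_command, never from a script. Its argument "steps" is a list of rows, each an object with "rot": the turn, a rotation vector about the world's x, y, z in degrees, a list of three; "slide": the shift along the world's x, y, z in m, a list of three; "grip": the opening, from 0 (shut) to 1 (fully open). A call has exactly 8 rows; each row shifts and turns the commanded pose from where the row before left it; what a row does not reach is not made up. A row lasts 1/8 s, in which the tool goes at most 62.5 mm and 10.7 degrees, less where a joint would pass 70% of its speed; a pose out of reach is approached as far as the arm can. A call with a gripper value outside its range is refused whole. The fingers move at their own pace and stop on an object; "newtons" is the grip in N (left out, the last holds). Time passes only in rows, so rows that do not move let the fingers close, or fill a call up. It gives the time, the measured TCP pose, the force, the opening and the grip force at its end, in the units of the state.
- sensors.read_state(): the state, without advancing time (a new reading comes with each control period).
- eyes.camera(name): name is "scene" or "top" or "wrist"; returns a dict with "pixels" (400x640x3 uint8, red, green, blue), "intrinsics" (3x3 intrinsics, pixels), "k1" (the pictures are not rectified: a ray, as slopes to the right and down, at radius r is drawn at 1 + k1 r^2 times it, then the intrinsics apply), "pose" (4x4, takes a point from camera to world coordinates). Camera axes: x right, y down, z forward; pixel columns grow to the right and rows downward; lengths in m; the calibration is good to about 2 mm. A picture is of the moment at which its call begins. There is no depth.
- order.close_job(): hands the job in; it is judged then, once.
Trained networks look in a picture, given as the dict that the camera call returned (one of the last four; its "shot" number tells which), for a name from the list of things; names that differ only in an ending like _2 or _b are one class to them, and where a whole thing is asked for, a point or a joint stands for the part that bears it (a point fixed in the world has none). Each returns a list of dicts, best first, with "conf" (0 to 1); they miss things now and then, are a little off and sometimes report something else, mostly with a low value. They report only what shows in the picture. A call takes as long as a camera call. They do not tell look-alikes from the thing itself.
- eyes.look_for(name, picture): "bbox" ([left, top, right, bottom] in pixels, round what is visible of it).
The state is a dict: "time": time; "joint_positions": joint angles; "joint_vel": joint speeds; "joint_torque": joint torques, N m; "ee_pos": TCP position; "eef_rot": TCP orientation; "ft_force": force on the tool from outside, world axes, zero at the start; "torque": the same for the moment, N m; "width": finger opening in m; "grip_force": force on a finger pad.
Only numpy, scipy, OpenCV 4.12 (cv2) and the standard library are available. Lean on these libraries where they do the work, as an engineer would, in place of code of your own. Each camera call takes 0.05 s, during which the arm holds its last target. There are 200 camera calls.

### The job

Take the L-shaped clamp block with the slotted foot out of the parts tray and stand it flat on the shaker's platform in front of the spring pad, centred on the pad, its foot pointing away from it. Press its tall flat face squarely against the pad with a steady push of about 10 newtons (the pad then sits about halfway back in its travel; never push it to its end stop) so that a colleague can screw the foot down: keep that push for at least three seconds, and finish with the gripper still holding the block there. Leave the other parts in their compartments and the two small bottles on the platform where they stand.

Things in the scene. Friction and masses are not known exactly. Their poses are not given: they have to be found in the camera images.
- clamp: clamp block, aluminium, about 0.2 kg, L-shaped: an upright 24 (x) x 36 (y) x 64 mm tall and behind it (-x) a foot 36 mm long, 36 wide, 12 thick with a slot 14 x 24 mm. Stands on the tray's floor in one compartment. Origin: centre of the upright's underside; +x out of the tall flat face (12 mm away), -x along the foot, z up. Grip it across y, high on the upright (TCP 46 mm above its underside)
- foot (a point): point on the clamp block: middle of the upper edge of the foot's far end, 48 mm behind (-x) the block's origin, 12 mm above its underside
- tray: grey plastic parts tray, fixed, 130 (x) x 285 (y) x 25 mm high, walls, two dividers and floor 4 mm thick; three compartments side by side along y, 93 mm apart, one part in each; which part is where varies. Origin: centre of its underside
- shaker: cream bench shaker, fixed, standing still, 290 (x) x 270 (y) mm; its level platform (black mat) is 120 mm above the bench. On it stands an aluminium upright 80 mm wide (y), 62 mm tall, whose face, 75 mm in +x from the shaker's centre, carries the spring pad. Origin: centre of the underside; +x is the direction in which the pad is pressed. Shaker and tray may change sides
- seat (a point): fixed point on the platform's top, straight below the middle of the pad's face at rest, 45 mm before the upright; x is the pressing direction (from the block towards the pad), y along the pad's face, z up. The small threaded hole for the screw lies 26 mm from it in -x. It stays when the pad is pressed
- pad: spring pad: white plastic block 12 (x) x 30 (y) x 26 mm (z) on two guide rods with springs, sliding straight back (+x of seat) towards the upright. Origin: centre of its flat face that looks to -x, 38 mm above the platform. Spring 1000 N/m, no preload: 10 mm back from rest is 10 N; travel 20 mm to its end stop
- post: turned aluminium post with a round head, 32 mm diameter, 60 mm tall, in another compartment; not needed. Origin: centre of its underside
- bar: plain aluminium block without a foot, 30 (x) x 36 (y) x 50 mm tall, in another compartment; not needed. Origin: centre of its underside
- reagent: small white reagent bottle, 30 mm diameter, 55 mm tall, standing on the shaker's platform near its front corner. Origin: centre of its underside
- vial: slim white dropper bottle, 22 mm diameter, 60 mm tall, standing on the shaker's platform near its other front corner. Origin: centre of its underside
Mind the look-alikes: they are no part of the job. Leave any purple or yellow look-alike of the clamp alone.

How it is judged:
By the outcome, as a careful person would: the job done as asked, in the order asked, and still so for the second after the job is handed in, while the arm keeps its last pose, push and grip.
It also fails if it takes over 53 s, if anything falls off the work surface, if the arm or the gripper's body presses on something with over 40 N, if the wrist force passes 120 N, or if a joint passes its speed limit or range.

## Working session

There is one attempt and no reset: what is moved stays moved. The work goes in short steps, Python scripts to look and compute and a tool call to move; the robot and the scene stay as the last step left them, time stands still between calls to the robot, and variables do not carry over. Pictures are saved under pics/ and viewed, at most 10 in all, crops included, and the job is handed in when it is done.

Besides the shell and the picture viewer there is one more tool, called after ">>>" as name([rows], argument=value, ...), one row to a line, values as JSON. arm_command: Moves the arm, as the interface text tells. Its arguments: {"type":"object","properties":{"steps":{"type":"array","items":{"type":"object","properties":{"rot":{"type":"array","items":{"type":"number"}},"slide":{"type":"array","items":{"type":"number"}},"grip":{"type":"number"}}}},"newtons":{"type":"number"}},"required":["steps"]}

```bash
mkdir -p pics
cat > h.py <<'E'
import numpy as np,cv2,pickle
def ray(c,u,v):
    K=np.array(c["intrinsics"]);d=np.array([c["k1"],0,0,0,0],float)
    p=cv2.undistortPoints(np.array([[[u,v]]],float),K,d)[0,0]
    T=np.array(c["pose"]);return T[:3,3],T[:3,:3]@np.array([p[0],p[1],1])
def onz(c,u,v,z):
    o,r=ray(c,u,v);return o+r*(z-o[2])/r[2]
def proj(c,P):
    T=np.array(c["pose"]);q=(np.atleast_2d(P)-T[:3,3])@T[:3,:3]
    return cv2.projectPoints(q,np.zeros(3),np.zeros(3),np.array(c["intrinsics"]),np.array([c["k1"],0,0,0,0],float))[0][:,0]
def save(c,n): cv2.imwrite(n,c["pixels"][:,:,::-1])
E
python3 - <<'E'
from bench import sensors,eyes
from h import *
D={}
for n in["top","scene"]:
    c=eyes.camera(n);D[n]=c;save(c,f"pics/{n}0.png")
    print(n,np.round(c["pose"],3).tolist(),c["k1"],c["intrinsics"][0][0])
    for t in["clamp","foot","tray","shaker","pad","post","bar","reagent","vial"]:
        print(t,[(np.round(b["bbox"]).tolist(),round(b["conf"],2)) for b in eyes.look_for(t,c)][:3])
pickle.dump(D,open("c0.pkl","wb"))
s=sensors.read_state();print(s["ee_pos"],s["eef_rot"],s["time"],s["ft_force"])
E
```

```text
top [[0.141, -0.967, 0.214, 0.311], [-0.99, -0.138, 0.029, -0.048], [0.001, -0.216, -0.976, 1.2], [0.0, 0.0, 0.0, 1.0]] -0.09144966945079538 383.8844576592027
clamp [([414.0, 170.0, 440.0, 191.0], 0.74), ([398.0, 217.0, 420.0, 242.0], 0.68), ([440.0, 201.0, 461.0, 218.0], 0.49)]
foot [([399.0, 220.0, 418.0, 243.0], 0.71), ([440.0, 200.0, 464.0, 221.0], 0.69), ([414.0, 172.0, 438.0, 188.0], 0.61)]
tray [([334.0, 193.0, 426.0, 253.0], 0.83), ([187.0, 125.0, 288.0, 233.0], 0.18)]
shaker [([188.0, 123.0, 293.0, 233.0], 0.88)]
pad [([230.0, 146.0, 245.0, 163.0], 0.47)]
post []
bar [([372.0, 210.0, 388.0, 229.0], 0.5)]
reagent [([194.0, 199.0, 210.0, 209.0], 0.5)]
vial [([262.0, 207.0, 269.0, 215.0], 0.39)]
scene [[0.492, 0.61, -0.621, 1.079], [0.87, -0.331, 0.365, -0.355], [0.017, -0.72, -0.694, 0.719], [0.0, 0.0, 0.0, 1.0]] 0.031094129824932083 403.38739235009945
clamp [([201.0, 250.0, 224.0, 281.0], 0.81), ([148.0, 292.0, 178.0, 337.0], 0.61), ([201.0, 321.0, 243.0, 359.0], 0.59)]
foot [([200.0, 318.0, 241.0, 357.0], 0.98), ([202.0, 244.0, 224.0, 277.0], 0.62), ([140.0, 292.0, 180.0, 340.0], 0.56)]
tray [([188.0, 214.0, 329.0, 297.0], 0.75)]
shaker [([357.0, 130.0, 529.0, 262.0], 0.77)]
pad [([190.0, 214.0, 329.0, 296.0], 0.27)]
post [([294.0, 235.0, 309.0, 252.0], 0.71)]
bar [([246.0, 238.0, 264.0, 264.0], 0.88)]
reagent [([432.0, 120.0, 445.0, 142.0], 0.68), ([358.0, 131.0, 530.0, 263.0], 0.34)]
vial [([375.0, 139.0, 383.0, 163.0], 0.54), ([357.0, 133.0, 529.0, 265.0], 0.4)]
[0.23051265 0.58096851 0.24130473] [ 1.87756868e-01  9.82215532e-01  7.90353600e-05 -5.29099247e-06] 1.0 [ 0.04697725 -0.2450158   0.52041462]
```

View pics/top0.png

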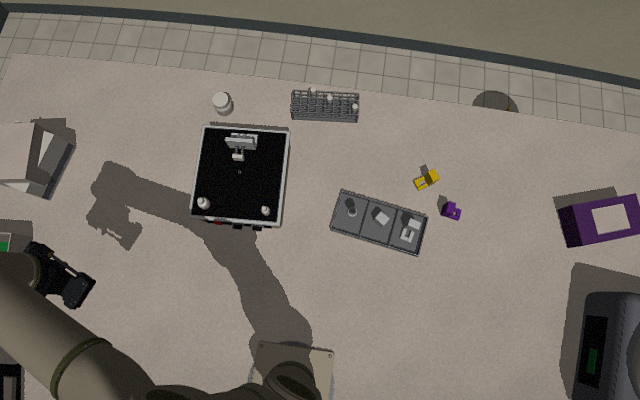

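View pics/scene0.png

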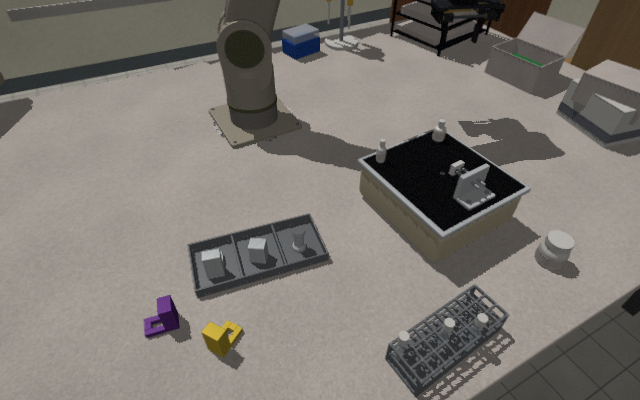

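The top view shows the shaker at about (240,175), with its pad at (238,155) and the bottles at (203,203) and (266,210). The clamp is in the right tray compartment at about (410,230), and the purple and yellow look-alikes are outside the tray. The scene view agrees.

Run:
```python
from h import *
D=pickle.load(open("c0.pkl","rb"));t=D["top"];s=D["scene"]
def crop(c,x0,y0,w,h,f): return cv2.resize(np.ascontiguousarray(c["pixels"][y0:y0+h,x0:x0+w,::-1]),None,fx=f,fy=f,interpolation=cv2.INTER_CUBIC)
a=crop(t,325,185,110,75,3.6);b=crop(t,180,115,120,120,3.3)[:300*1+96]
c=crop(s,185,205,150,95,2.6);d=crop(s,350,110,185,155,2.1)
o=np.zeros((600,800,3),np.uint8)
for im,x,y in[(a,0,0),(b,400,0),(c,0,275),(d,400,275)]:
    h=min(im.shape[0],600-y,275 if y==0 and x==0 else 600);w=min(im.shape[1],800-x);o[y:y+h,x:x+w]=im[:h,:w]
cv2.imwrite("pics/crop0.png",o)
for n,u,v,z in[("trayTL",341,190,.025),("trayTR",426,213,.025),("trayBR",420,255,.025),("trayBL",331,230,.025),("clamp",414,224,.068),("pad",237,155,.16),("shTL",204,126,.12),("shTR",290,130,.12),("shBR",282,227,.12),("shBL",191,220,.12),("reag",203,200,.175),("vial",265,208,.18)]:
    print(n,onz(t,u,v,z).round(3))
```

```text
trayTL [ 0.603 -0.068  0.025]
trayTR [ 0.567 -0.341  0.025]
trayBR [ 0.434 -0.334  0.025]
trayBL [ 0.473 -0.054  0.025]
clamp [ 0.519 -0.297  0.068]
pad [0.629 0.242 0.16 ]
shTL [0.719 0.372 0.12 ]
shTR [0.742 0.11  0.12 ]
shBR [0.448 0.085 0.12 ]
shBL [0.43  0.349 0.12 ]
reag [0.484 0.307 0.175]
vial [0.485 0.132 0.18 ]
```

View pics/crop0.png

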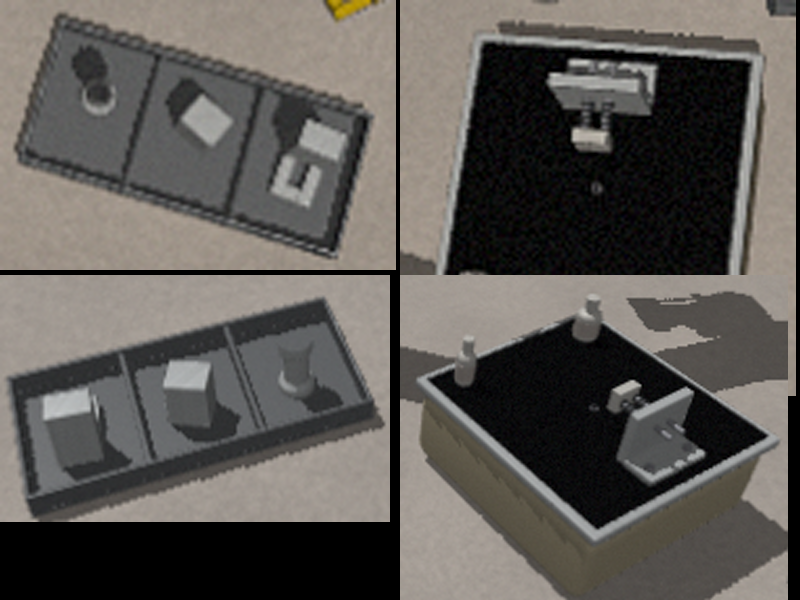

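The tray's right compartment holds the clamp, its upright at about (323,138) in the crop and its slotted foot at (297,183) towards the robot. The pad is at (591,138) in the shaker crop and the screw hole at (597,187).

>>> arm_command([
  {"slide":[0.04,-0.04,0.01],"grip":1},
  {"slide":[0.04,-0.04,0.01],"grip":1},
  {"slide":[0.04,-0.04,0.01],"grip":1},
  {"slide":[0.04,-0.04,0.01],"grip":1},
  {"slide":[0.04,-0.04,0.01],"grip":1},
  {"slide":[0.04,-0.04,0.01],"grip":1},
  {"slide":[0,-0.055,0],"grip":1},
  {"slide":[0,-0.055,0],"grip":1},
])

```text
schema error: expected keys rot, slide, grip
```

Run:
```python
from bench import sensors,eyes
from h import *
c=eyes.camera("wrist");save(c,"pics/w1.png");pickle.dump(c,open("w1.pkl","wb"))
s=sensors.read_state();print(s["time"],s["ee_pos"],s["eef_rot"],s["joint_positions"]);print(np.round(c["pose"],3),c["k1"],c["intrinsics"])
```

```text
1.05 [0.23054172 0.58093738 0.24129444] [ 1.87782225e-01  9.82210687e-01  5.07025419e-05 -5.77561019e-06] [-1.21557864  0.33216105 -0.06470045  1.46011134  0.02158721  1.34991556
 -0.08849085]
[[ 0.37   0.9    0.231  0.166]
 [ 0.929 -0.358 -0.093  0.605]
 [-0.001  0.249 -0.968  0.385]
 [ 0.     0.     0.     1.   ]] -0.03583508134317688 [[278.34644935   0.         318.47817143]
 [  0.         278.34644935 201.71323478]
 [  0.           0.           1.        ]]
```

View pics/w1.png

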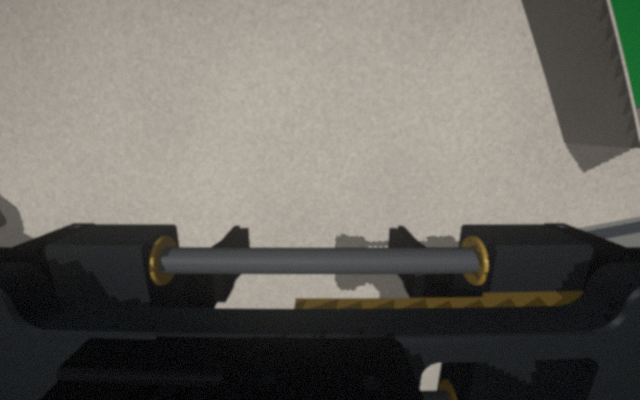

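The wrist view shows only bench in its upper part, with the gripper covering rows 225 and below. The camera therefore looks at the robot side of the TCP. The move was refused because it needs the rot key, so I'm resending it and passing over the pad first.

>>> arm_command([
  {"rot":[0,0,0],"slide":[0.039,-0.031,0.005],"grip":1},
  {"rot":[0,0,0],"slide":[0.039,-0.031,0.005],"grip":1},
  {"rot":[0,0,0],"slide":[0.039,-0.031,0.005],"grip":1},
  {"rot":[0,0,0],"slide":[0.039,-0.031,0.005],"grip":1},
  {"rot":[0,0,0],"slide":[0.039,-0.031,0.005],"grip":1},
  {"rot":[0,0,0],"slide":[0.039,-0.031,0.005],"grip":1},
  {"rot":[0,0,0],"slide":[0.039,-0.031,0.005],"grip":1},
  {"rot":[0,0,0],"slide":[0.039,-0.031,0.005],"grip":1},
])

```text
time: 2.05
ee_pos: [0.5436, 0.3319, 0.2816]
eef_rot: [0.188, 0.982, 0.0, 0.0]
ft_force: [0.5, -0.1, 0.4]
width: 0.0871
grip_force: 0.0
```

>>> arm_command([
  {"rot":[0,0,0],"slide":[0.039,-0.031,0.005],"grip":1},
  {"rot":[0,0,0],"slide":[0.039,-0.031,0.005],"grip":1},
  {"rot":[0,0,0],"slide":[0.039,-0.031,0.005],"grip":1},
  {"rot":[0,0,0],"slide":[0.039,-0.031,0.005],"grip":1},
  {"rot":[0,0,0],"slide":[0,0,0],"grip":1},
  {"rot":[0,0,0],"slide":[0,0,0],"grip":1},
  {"rot":[0,0,0],"slide":[0,0,0],"grip":1},
  {"rot":[0,0,0],"slide":[0,0,0],"grip":1},
])

```text
time: 3.05
ee_pos: [0.698, 0.2101, 0.3016]
eef_rot: [0.187, 0.982, 0.0, 0.0]
ft_force: [0.1, 0.4, -0.4]
width: 0.0872
grip_force: 0.0
```

Run:
```python
from bench import sensors,eyes
from h import *
c=eyes.camera("wrist");save(c,"pics/w2.png");pickle.dump(c,open("w2.pkl","wb"))
for t in["pad","reagent","vial"]: print(t,[(np.round(b["bbox"]).tolist(),round(b["conf"],2)) for b in eyes.look_for(t,c)][:2])
s=sensors.read_state();print(s["time"],s["ee_pos"],s["joint_positions"])
```

```text
pad [([303.0, 108.0, 355.0, 187.0], 0.97)]
reagent [([2.0, 103.0, 138.0, 213.0], 0.39)]
vial [([142.0, 4.0, 190.0, 46.0], 0.85)]
3.25 [0.69831577 0.20931527 0.30145094] [-0.48609517  0.56269061  0.2307536   1.03223694 -0.12255305  1.55858762
  0.90508454]
```

View pics/w2.png

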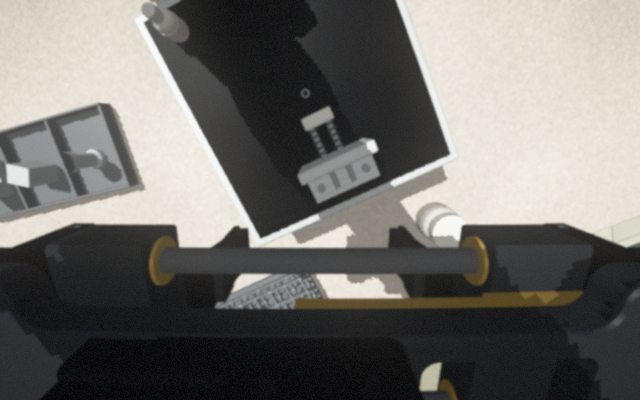

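The wrist view shows the hole at (305,93), the pad block's top at about (318,118), the rim corners at (137,20), (260,243) and (455,157), and the vial at (165,22). Next I go over the clamp.

>>> arm_command([
  {"rot":[0,0,0],"slide":[-0.01,-0.054,0],"grip":1},
  {"rot":[0,0,0],"slide":[-0.01,-0.054,0],"grip":1},
  {"rot":[0,0,0],"slide":[-0.01,-0.054,0],"grip":1},
  {"rot":[0,0,0],"slide":[-0.01,-0.054,0],"grip":1},
  {"rot":[0,0,0],"slide":[-0.01,-0.054,0],"grip":1},
  {"rot":[0,0,0],"slide":[-0.01,-0.054,0],"grip":1},
  {"rot":[0,0,0],"slide":[-0.01,-0.054,0],"grip":1},
  {"rot":[0,0,0],"slide":[-0.01,-0.054,0],"grip":1},
])

```text
time: 4.25
ee_pos: [0.618, -0.2246, 0.3016]
eef_rot: [0.188, 0.982, 0.0, 0.0]
ft_force: [0.5, -0.5, -0.1]
width: 0.087
grip_force: 0.0
```

>>> arm_command([
  {"rot":[0,0,0],"slide":[-0.01,-0.054,0],"grip":1},
  {"rot":[0,0,0],"slide":[-0.01,-0.054,0],"grip":1},
  {"rot":[0,0,0],"slide":[0,0,-0.02],"grip":1},
  {"rot":[0,0,0],"slide":[0,0,-0.02],"grip":1},
  {"rot":[0,0,0],"slide":[0,0,0],"grip":1},
  {"rot":[0,0,0],"slide":[0,0,0],"grip":1},
  {"rot":[0,0,0],"slide":[0,0,0],"grip":1},
  {"rot":[0,0,0],"slide":[0,0,0],"grip":1},
])

```text
time: 5.25
ee_pos: [0.5988, -0.3311, 0.262]
eef_rot: [0.188, 0.982, -0.0, 0.0]
ft_force: [-0.2, 0.1, -0.3]
width: 0.0869
grip_force: 0.0
```

Run:
```python
from bench import sensors,eyes
from h import *
c=eyes.camera("wrist");save(c,"pics/w3.png");pickle.dump(c,open("w3.pkl","wb"))
for t in["clamp","foot"]: print(t,[(np.round(b["bbox"]).tolist(),round(b["conf"],2)) for b in eyes.look_for(t,c)][:3])
s=sensors.read_state();print(s["time"],s["ee_pos"],s["eef_rot"])
im=cv2.resize(c["pixels"][30:230,160:460,::-1],None,fx=2.6,fy=2.6,interpolation=cv2.INTER_CUBIC)
w=pickle.load(open("w2.pkl","rb"))
cv2.imwrite("pics/w3c.png",im)
im=cv2.resize(w["pixels"][70:220,250:450,::-1],None,fx=4,fy=4,interpolation=cv2.INTER_CUBIC);cv2.imwrite("pics/w2c.png",im)
```

```text
clamp [([232.0, 178.0, 279.0, 214.0], 0.96), ([318.0, 200.0, 358.0, 246.0], 0.85), ([302.0, 78.0, 337.0, 128.0], 0.57)]
foot [([301.0, 78.0, 337.0, 128.0], 0.93), ([233.0, 178.0, 278.0, 214.0], 0.65), ([315.0, 200.0, 359.0, 247.0], 0.63)]
5.4 [ 0.59858333 -0.33104133  0.26150338] [1.87762749e-01 9.82214403e-01 2.81255952e-05 1.25432025e-04]
```

View pics/w3c.png

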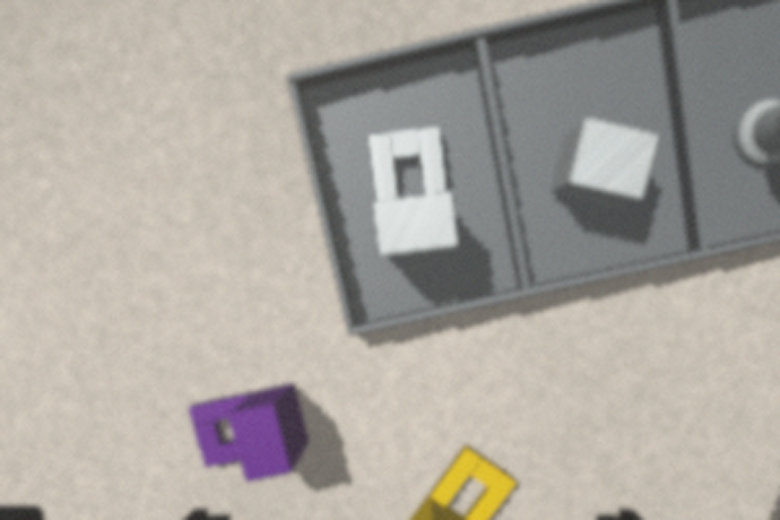

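View pics/w2c.png

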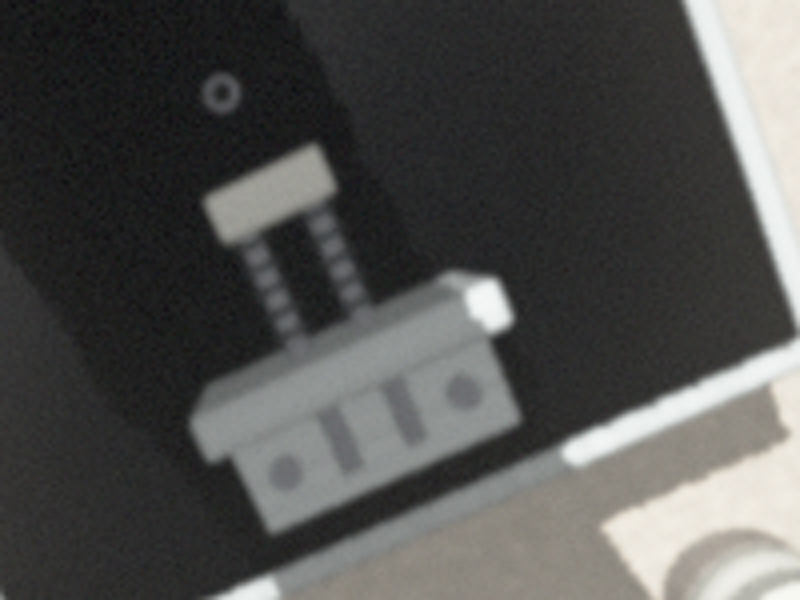

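The clamp crop shows the upright's top with corners at about (375,203), (454,193), (457,245) and (379,255), and the foot's end edge from (369,135) to (440,127). The shaker crop shows the pad's top with corners at (203,201), (320,144), (338,187) and (228,245), and the hole at (222,93).

Run:
```python
from h import *
w3=pickle.load(open("w3.pkl","rb"));w2=pickle.load(open("w2.pkl","rb"))
A=lambda X,Y,z:onz(w3,160+(X+.5)/2.6-.5,30+(Y+.5)/2.6-.5,z)
B=lambda X,Y,z:onz(w2,250+(X+.5)/4-.5,70+(Y+.5)/4-.5,z)
ang=lambda a,b:np.degrees(np.arctan2(*(b-a)[[1,0]]))
# refine clamp top via bright mask
p=[A(*q,.068) for q in[(375,203),(454,193),(457,245),(379,255)]]
f=[A(*q,.016) for q in[(369,135),(440,127)]]
print("clamp",np.mean(p,0).round(4),[round(ang(p[i],p[j]),1) for i,j in[(0,1),(3,2),(0,3),(1,2)]],[round(np.linalg.norm(p[i]-p[j])*1e3,1) for i,j in[(0,1),(3,2),(0,3),(1,2)]])
print("foot",np.mean(f,0).round(4),"dir",ang(np.mean(f,0),np.mean(p,0)),np.linalg.norm((np.mean(f,0)-np.mean(p,0))[:2]))
q=[B(*q,.171) for q in[(203,201),(320,144),(338,187),(228,245)]]
print("pad front mid",((q[0]+q[1])/2).round(4),"back",((q[2]+q[3])/2).round(4),[round(ang(q[i],q[j]),1) for i,j in[(0,1),(3,2),(0,3),(1,2)]],[round(np.linalg.norm(q[i]-q[j])*1e3,1) for i,j in[(0,1),(3,2),(0,3),(1,2)]])
h=B(222,93,.12);print("hole",h.round(4),"dir to padfront",ang(h,(q[0]+q[1])/2),np.linalg.norm((h-(q[0]+q[1])/2)[:2]))
r=[onz(w2,u,v,.122) for u,v in[(137,20),(260,243),(455,157)]]
print("rim",ang(r[0],r[1]),ang(r[1],r[2]),[np.linalg.norm(r[i]-r[i+1]) for i in(0,1)],((r[0]+r[2])/2).round(4))
p5=[B(X,Y,.12) for X,Y in[(688,0),(800,310)]];print("right rim inner",ang(*p5)); 
p5=[B(X,Y,.182) for X,Y in[(210,458),(470,340)]];print("upright back top",ang(*p5)); 
for n,c in(("reagent",(203,200,.17)),("vial",(265,208,.175))):print(n,onz(pickle.load(open("c0.pkl","rb"))["top"],*c))
```

```text
clamp [ 0.5197 -0.3001  0.068 ] [np.float64(75.2), np.float64(75.4), np.float64(-17.8), np.float64(-17.5)] [np.float64(35.3), np.float64(35.5), np.float64(22.5), np.float64(22.4)]
foot [ 0.4733 -0.2878  0.016 ] dir -14.817875789263828 0.047990186887400046
pad front mid [0.6171 0.2365 0.171 ] back [0.6282 0.2376 0.171 ] [np.float64(93.4), np.float64(95.4), np.float64(8.2), np.float64(2.5)] [np.float64(30.5), np.float64(29.4), np.float64(11.7), np.float64(10.6)]
hole [0.5905 0.2348 0.12  ] dir to padfront 3.616499120168941 0.026642991833370724
rim 3.6186579297673394 93.13551249760594 [np.float64(0.27799598761343663), np.float64(0.2551945165151258)] [0.5874 0.2341 0.122 ]
right rim inner 3.9328411685738915
upright back top 93.00822565829036
reagent [0.4847365  0.30863218 0.17      ]
vial [0.48621754 0.13292716 0.175     ]
```

>>> arm_command([
  {"rot":[0,0,2.2],"slide":[-0.0263,0.0103,-0.03],"grip":0.7},
  {"rot":[0,0,2.2],"slide":[-0.0263,0.0103,-0.03],"grip":0.7},
  {"rot":[0,0,2.2],"slide":[-0.0263,0.0103,-0.03],"grip":0.7},
  {"rot":[0,0,0],"slide":[0,0,-0.03],"grip":0.7},
  {"rot":[0,0,0],"slide":[0,0,-0.03],"grip":0.7},
  {"rot":[0,0,0],"slide":[0,0,-0.03],"grip":0.7},
  {"rot":[0,0,0],"slide":[0,0,0],"grip":0.7},
  {"rot":[0,0,0],"slide":[0,0,0],"grip":0.7},
])

```text
time: 6.4
ee_pos: [0.5202, -0.3006, 0.0826]
eef_rot: [0.131, 0.991, -0.0, 0.001]
ft_force: [-0.4, 0.2, 1.0]
width: 0.0608
grip_force: 0.0
```

Run:
```python
from bench import sensors,eyes
from h import *
c=eyes.camera("top");save(c,"pics/t4.png")
s=sensors.read_state();print(s["time"],s["ee_pos"],s["eef_rot"],s["width"],s["ft_force"])
d=eyes.camera("scene");a=cv2.resize(c["pixels"][180:260,330:440,::-1],None,fx=3.6,fy=3.6);b=cv2.resize(d["pixels"][190:310,180:330,::-1],None,fx=2.6,fy=2.6)
o=np.zeros((320,800,3),np.uint8);o[:288,:396]=a;o[:312,400:790]=b;cv2.imwrite("pics/c4.png",o)
```

```text
6.45 [ 0.52043294 -0.30066489  0.08287043] [ 1.30967069e-01  9.91386149e-01 -2.80005831e-04  1.02570756e-03] 0.060864330549048835 [ 0.31184016 -0.27851227 -0.2875856 ]
```

View pics/c4.png

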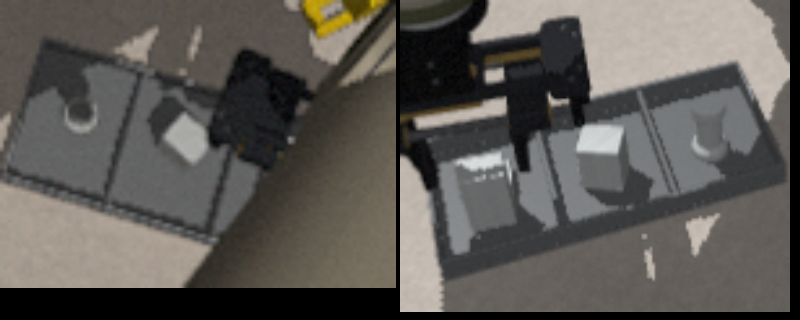

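The fingers are astride the clamp at (520,150) and (430,180), clear of the bar. I go down and grip.

>>> arm_command([
  {"rot":[0,0,0],"slide":[-0.0004,0.0005,-0.0165],"grip":0.7},
  {"rot":[0,0,0],"slide":[0,0,-0.0165],"grip":0.7},
  {"rot":[0,0,0],"slide":[0,0,0],"grip":0.5},
  {"rot":[0,0,0],"slide":[0,0,0],"grip":0.3},
  {"rot":[0,0,0],"slide":[0,0,0],"grip":0.2},
  {"rot":[0,0,0],"slide":[0,0,0],"grip":0.2},
  {"rot":[0,0,0],"slide":[0,0,0],"grip":0.2},
  {"rot":[0,0,0],"slide":[0,0,0],"grip":0.2},
], newtons=40)

```text
time: 7.5
ee_pos: [0.5196, -0.2997, 0.0487]
eef_rot: [0.131, 0.991, -0.0, 0.0]
ft_force: [0.5, 0.6, 3.5]
width: 0.0356
grip_force: 40.0
```

>>> arm_command([
  {"rot":[0,0,0],"slide":[0,0,0.01],"grip":0.2},
  {"rot":[0,0,0],"slide":[0,0,0.02],"grip":0.2},
  {"rot":[0,0,0],"slide":[0,0,0.04],"grip":0.2},
  {"rot":[0,0,0],"slide":[0,0,0.05],"grip":0.2},
  {"rot":[0,0,0],"slide":[0,0,0.05],"grip":0.2},
  {"rot":[0,0,0],"slide":[0,0,0.05],"grip":0.2},
  {"rot":[0,0,0],"slide":[0,0,0.03],"grip":0.2},
  {"rot":[0,0,0],"slide":[0,0,0],"grip":0.2},
])

```text
time: 8.5
ee_pos: [0.5197, -0.3004, 0.3019]
eef_rot: [0.131, 0.991, -0.001, 0.003]
ft_force: [-0.4, -0.1, -3.1]
width: 0.0355
grip_force: 40.0
```

Run:
```python
from bench import sensors
s=sensors.read_state();print({k:np.round(s[k],4) if 0 else s[k] for k in["time","ee_pos","eef_rot","ft_force","torque","width","grip_force"]})
```

```text
{'time': 8.5, 'ee_pos': array([ 0.51971267, -0.30039238,  0.30193711]), 'eef_rot': array([ 1.31158860e-01,  9.91357786e-01, -6.41507711e-04,  2.58510714e-03]), 'ft_force': array([-0.3675857 , -0.11011298, -3.08394812]), 'torque': array([-0.05353026, -0.00234637,  0.03097455]), 'width': 0.03553036209279057, 'grip_force': 39.98882287647575}
```

>>> arm_command([
  {"rot":[0,0,1.56],"slide":[0.0046,0.0445,0],"grip":0.2},
  {"rot":[0,0,1.56],"slide":[0.0046,0.0445,0],"grip":0.2},
  {"rot":[0,0,1.56],"slide":[0.0046,0.0445,0],"grip":0.2},
  {"rot":[0,0,1.56],"slide":[0.0046,0.0445,0],"grip":0.2},
  {"rot":[0,0,1.56],"slide":[0.0046,0.0445,0],"grip":0.2},
  {"rot":[0,0,1.56],"slide":[0.0046,0.0445,0],"grip":0.2},
  {"rot":[0,0,1.56],"slide":[0.0046,0.0445,0],"grip":0.2},
  {"rot":[0,0,1.56],"slide":[0.0046,0.0445,0],"grip":0.2},
])

```text
time: 9.5
ee_pos: [0.5554, 0.0576, 0.2974]
eef_rot: [0.022, 1.0, -0.0, -0.001]
ft_force: [0.5, -0.6, -2.1]
width: 0.0355
grip_force: 40.0
```

>>> arm_command([
  {"rot":[0,0,1.56],"slide":[0.0046,0.0445,0],"grip":0.2},
  {"rot":[0,0,1.56],"slide":[0.0046,0.0445,0],"grip":0.2},
  {"rot":[0,0,1.56],"slide":[0.0046,0.0445,0],"grip":0.2},
  {"rot":[0,0,1.56],"slide":[0.0046,0.0445,0],"grip":0.2},
  {"rot":[0,0,0],"slide":[0,0,-0.04],"grip":0.2},
  {"rot":[0,0,0],"slide":[0,0,-0.04],"grip":0.2},
  {"rot":[0,0,0],"slide":[0,0,-0.025],"grip":0.2},
  {"rot":[0,0,0],"slide":[0,0,0],"grip":0.2},
])

```text
time: 10.5
ee_pos: [0.5728, 0.2335, 0.1905]
eef_rot: [-0.032, 0.999, -0.001, -0.002]
ft_force: [-0.4, -0.5, -1.6]
width: 0.0357
grip_force: 40.0
```

Run:
```python
from bench import sensors,eyes
from h import *
s=sensors.read_state();print({k:s[k] for k in["time","ee_pos","eef_rot","ft_force","torque"]})
D={n:eyes.camera(n) for n in("top","scene","wrist")};pickle.dump(D,open("c5.pkl","wb"))
for n in D:
  for t in("clamp","foot","pad"): print(n,t,[(np.round(b["bbox"]).tolist(),round(b["conf"],2)) for b in eyes.look_for(t,D[n])][:3])
a=cv2.resize(D["scene"]["pixels"][100:260,350:530,::-1],None,fx=2.2,fy=2.2,interpolation=cv2.INTER_CUBIC)
b=cv2.resize(D["wrist"]["pixels"][100:300,220:420,::-1],None,fx=2,fy=2,interpolation=cv2.INTER_CUBIC)
c=cv2.resize(D["top"]["pixels"][120:240,180:300,::-1],None,fx=1.6,fy=1.6)
o=np.zeros((600,800,3),np.uint8);o[:352,:396]=a;o[:400,400:]=b;o[400:592,:192]=c;cv2.imwrite("pics/c5.png",o)
```

```text
{'time': 10.5, 'ee_pos': array([0.57276951, 0.2334552 , 0.19049768]), 'eef_rot': array([-0.03202284,  0.99948334, -0.00120445, -0.00247836]), 'ft_force': array([-0.35325645, -0.49882804, -1.58208308]), 'torque': array([ 0.00280207,  0.05735478, -0.03676758])}
top clamp [([235.0, 178.0, 241.0, 192.0], 0.66), ([413.0, 169.0, 441.0, 193.0], 0.59), ([441.0, 203.0, 459.0, 222.0], 0.52)]
top foot [([440.0, 200.0, 463.0, 219.0], 0.64), ([373.0, 211.0, 389.0, 228.0], 0.6), ([414.0, 169.0, 435.0, 192.0], 0.57)]
top pad []
scene clamp [([416.0, 137.0, 459.0, 168.0], 0.84), ([199.0, 320.0, 242.0, 358.0], 0.66), ([148.0, 290.0, 178.0, 337.0], 0.58)]
scene foot [([421.0, 133.0, 455.0, 163.0], 0.98), ([198.0, 319.0, 242.0, 357.0], 0.98), ([140.0, 293.0, 180.0, 335.0], 0.86)]
scene pad []
wrist clamp [([286.0, 159.0, 357.0, 296.0], 0.78), ([297.0, 293.0, 341.0, 299.0], 0.6)]
wrist foot [([280.0, 162.0, 357.0, 294.0], 0.74)]
wrist pad []
```

View pics/c5.png

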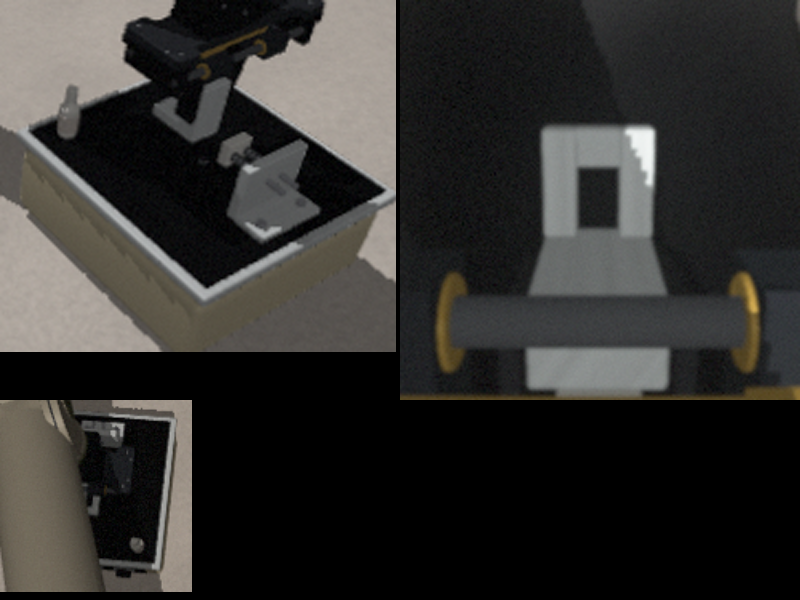

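The scene view shows the block hanging upright, with its foot away from the pad and the tall face towards it. The wrist view has the foot's end edge at about (290–348,163). The bottles are undisturbed.

Run:
```python
from bench import sensors
from h import *
w=pickle.load(open("c5.pkl","rb"))["wrist"];s=sensors.read_state();e=s["ee_pos"];print(s["time"],e,s["eef_rot"])
z=e[2]-.0447+.012;a=onz(w,290.5,163,z);b=onz(w,347.5,163,z);m=(a+b)/2
th=np.radians(3.6);x=np.array([np.cos(th),np.sin(th)]);y=np.array([-x[1],x[0]])
d=m[:2]-e[:2];print("foot",m.round(4),"width",np.linalg.norm(a-b),"rel tcp x,y",d@x,d@y,"yaw",np.degrees(np.arctan2(*(a-b)[[1,0]])))
seat=np.array([.6168,.2364]);print("tcp rel seat",(e[:2]-seat)@x,(e[:2]-seat)@y)
```

```text
11.1 [0.57448598 0.23437317 0.19346443] [-3.20527817e-02  9.99486165e-01  1.13009374e-04  1.08500439e-04]
foot [0.5253 0.2303 0.1608] width 0.036103061512145734 rel tcp x,y -0.04935281317043533 -0.001021071761243207 yaw -86.40815257549778
tcp rel seat -0.042357788954147164 0.0006340936412214965
```

>>> arm_command([
  {"rot":[0,0,0],"slide":[0,0,-0.008],"grip":0.2},
  {"rot":[0,0,0],"slide":[0,0,-0.008],"grip":0.2},
  {"rot":[0,0,0],"slide":[0,0,-0.006],"grip":0.2},
  {"rot":[0,0,0],"slide":[0,0,-0.003],"grip":0.2},
  {"rot":[0,0,0],"slide":[0,0,0],"grip":0.2},
  {"rot":[0,0,0],"slide":[0,0,0],"grip":0.2},
  {"rot":[0,0,0],"slide":[0,0,0],"grip":0.2},
  {"rot":[0,0,0],"slide":[0,0,0],"grip":0.2},
])

```text
time: 12.1
ee_pos: [0.5745, 0.2344, 0.1684]
eef_rot: [-0.032, 0.999, 0.0, 0.0]
ft_force: [0.5, -0.3, -2.1]
width: 0.0357
grip_force: 40.0
```

>>> arm_command([
  {"rot":[0,0,0],"slide":[0,0,-0.001],"grip":0.2},
  {"rot":[0,0,0],"slide":[0,0,0],"grip":0.2},
  {"rot":[0,0,0],"slide":[0,0,-0.001],"grip":0.2},
  {"rot":[0,0,0],"slide":[0,0,0],"grip":0.2},
  {"rot":[0,0,0],"slide":[0,0,0],"grip":0.2},
  {"rot":[0,0,0],"slide":[0,0,0],"grip":0.2},
  {"rot":[0,0,0],"slide":[0,0,0],"grip":0.2},
  {"rot":[0,0,0],"slide":[0,0,0],"grip":0.2},
])

```text
time: 13.1
ee_pos: [0.5744, 0.2343, 0.1663]
eef_rot: [-0.032, 0.999, 0.0, -0.0]
ft_force: [0.7, 0.4, -2.3]
width: 0.0359
grip_force: 40.0
```

>>> arm_command([
  {"rot":[0,0,0],"slide":[0,0,-0.001],"grip":0.2},
  {"rot":[0,0,0],"slide":[0,0,0],"grip":0.2},
  {"rot":[0,0,0],"slide":[0,0,-0.0005],"grip":0.2},
  {"rot":[0,0,0],"slide":[0,0,0],"grip":0.2},
  {"rot":[0,0,0],"slide":[0,0,0],"grip":0.2},
  {"rot":[0,0,0],"slide":[0,0,0],"grip":0.2},
  {"rot":[0,0,0],"slide":[0,0,0],"grip":0.2},
  {"rot":[0,0,0],"slide":[0,0,0],"grip":0.2},
])

```text
time: 14.1
ee_pos: [0.5744, 0.2344, 0.1648]
eef_rot: [-0.032, 0.999, 0.0, -0.0]
ft_force: [0.1, 0.7, -1.3]
width: 0.0359
grip_force: 40.0
```

>>> arm_command([
  {"rot":[0,0,0],"slide":[0,0,-0.0005],"grip":0.2},
  {"rot":[0,0,0],"slide":[0,0,0],"grip":0.2},
  {"rot":[0,0,0],"slide":[0,0,0],"grip":0.2},
  {"rot":[0,0,0],"slide":[0,0,0],"grip":0.2},
  {"rot":[0,0,0],"slide":[0,0,0],"grip":0.2},
  {"rot":[0,0,0],"slide":[0,0,0],"grip":0.2},
  {"rot":[0,0,0],"slide":[0,0,0],"grip":0.2},
  {"rot":[0,0,0],"slide":[0,0,0],"grip":0.2},
])

```text
time: 15.1
ee_pos: [0.5745, 0.2344, 0.1647]
eef_rot: [-0.032, 0.999, 0.0, 0.0]
ft_force: [-3.7, -1.3, 6.0]
width: 0.0357
grip_force: 40.0
```

>>> arm_command([
  {"rot":[0,0,0],"slide":[0,0,0.0003],"grip":0.2},
  {"rot":[0,0,0],"slide":[0.0046,0.0003,0],"grip":0.2},
  {"rot":[0,0,0],"slide":[0.0046,0.0003,0],"grip":0.2},
  {"rot":[0,0,0],"slide":[0.0046,0.0003,0],"grip":0.2},
  {"rot":[0,0,0],"slide":[0.0046,0.0003,0],"grip":0.2},
  {"rot":[0,0,0],"slide":[0.0046,0.0003,0],"grip":0.2},
  {"rot":[0,0,0],"slide":[0.0046,0.0003,0],"grip":0.2},
  {"rot":[0,0,0],"slide":[0,0,0],"grip":0.2},
])

```text
time: 16.1
ee_pos: [0.6024, 0.2367, 0.1647]
eef_rot: [-0.032, 0.999, 0.0, 0.0]
ft_force: [-2.2, 0.2, 4.2]
width: 0.0354
grip_force: 40.0
```

Run:
```python
from bench import sensors,eyes
from h import *
s=sensors.read_state();print({k:s[k] for k in["time","ee_pos","eef_rot","ft_force","torque"]})
D={n:eyes.camera(n) for n in("scene","wrist")};pickle.dump(D,open("c6.pkl","wb"))
a=cv2.resize(D["scene"]["pixels"][120:230,420:530,::-1],None,fx=4.5,fy=4.5,interpolation=cv2.INTER_CUBIC)
b=cv2.resize(D["wrist"]["pixels"][100:320,250:390,::-1],None,fx=2.1,fy=2.1,interpolation=cv2.INTER_CUBIC)
o=np.zeros((500,800,3),np.uint8);o[:495,:495]=a;o[:b.shape[0],500:500+b.shape[1]]=b;cv2.imwrite("pics/c6.png",o)
```

```text
{'time': 16.1, 'ee_pos': array([0.60237575, 0.23673758, 0.16474851]), 'eef_rot': array([-3.22185372e-02,  9.99480754e-01,  4.22564782e-04,  1.01754703e-04]), 'ft_force': array([-2.24573831,  0.24060857,  4.166537  ]), 'torque': array([ 0.15042062,  0.57813517, -0.03368908])}
```

View pics/c6.png

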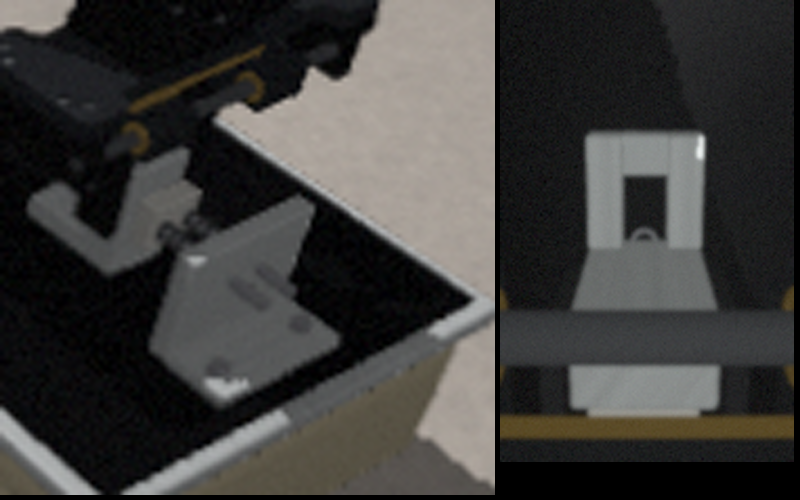

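The scene view shows the block's face just before the pad. In the wrist view the hole (645,237) is centred in the slot (625–666), and the pad (590–700) is centred behind the block (570–719). So the block is well centred, and I push on.

>>> arm_command([
  {"rot":[0,0,0],"slide":[0.002,0.0001,0],"grip":0.2},
  {"rot":[0,0,0],"slide":[0,0,0],"grip":0.2},
  {"rot":[0,0,0],"slide":[0,0,0],"grip":0.2},
  {"rot":[0,0,0],"slide":[0,0,0],"grip":0.2},
  {"rot":[0,0,0],"slide":[0,0,0],"grip":0.2},
  {"rot":[0,0,0],"slide":[0,0,0],"grip":0.2},
  {"rot":[0,0,0],"slide":[0,0,0],"grip":0.2},
  {"rot":[0,0,0],"slide":[0,0,0],"grip":0.2},
])

```text
time: 17.2
ee_pos: [0.6038, 0.2368, 0.1648]
eef_rot: [-0.032, 0.999, 0.0, -0.0]
ft_force: [-4.0, 0.3, 5.1]
width: 0.0357
grip_force: 40.0
```

>>> arm_command([
  {"rot":[0,0,0],"slide":[0.002,0.0001,0],"grip":0.2},
  {"rot":[0,0,0],"slide":[0.002,0.0001,0],"grip":0.2},
  {"rot":[0,0,0],"slide":[0.002,0.0002,0],"grip":0.2},
  {"rot":[0,0,0],"slide":[0,0,0],"grip":0.2},
  {"rot":[0,0,0],"slide":[0,0,0],"grip":0.2},
  {"rot":[0,0,0],"slide":[0,0,0],"grip":0.2},
  {"rot":[0,0,0],"slide":[0,0,0],"grip":0.2},
  {"rot":[0,0,0],"slide":[0,0,0],"grip":0.2},
])

```text
time: 18.2
ee_pos: [0.609, 0.237, 0.1647]
eef_rot: [-0.032, 0.999, 0.0, -0.001]
ft_force: [-9.1, -0.5, 8.7]
width: 0.0359
grip_force: 40.0
```

Run:
```python
from bench import sensors
s=sensors.read_state();print({k:s[k] for k in["time","ee_pos","eef_rot","ft_force","torque"]})
```

```text
{'time': 18.2, 'ee_pos': array([0.60897089, 0.23703458, 0.16474407]), 'eef_rot': array([-3.23394223e-02,  9.99476285e-01,  9.64678463e-05, -1.14416779e-03]), 'ft_force': array([-9.1449575 , -0.45904749,  8.67720982]), 'torque': array([-0.13844357,  2.07612671, -0.08141064])}
```

>>> arm_command([
  {"rot":[0,0,0],"slide":[0,0,0.0003],"grip":0.2},
  {"rot":[0,0,0],"slide":[0,0,0.0002],"grip":0.2},
  {"rot":[0,0,0],"slide":[0,0,0],"grip":0.2},
  {"rot":[0,0,0],"slide":[0,0,0],"grip":0.2},
  {"rot":[0,0,0],"slide":[0,0,0],"grip":0.2},
  {"rot":[0,0,0],"slide":[0,0,0],"grip":0.2},
  {"rot":[0,0,0],"slide":[0,0,0],"grip":0.2},
  {"rot":[0,0,0],"slide":[0,0,0],"grip":0.2},
])

```text
time: 19.2
ee_pos: [0.609, 0.237, 0.1648]
eef_rot: [-0.032, 0.999, 0.0, -0.001]
ft_force: [-7.7, 0.7, 5.4]
width: 0.0356
grip_force: 40.0
```

>>> arm_command([
  {"rot":[0,0,0],"slide":[0.002,0.0001,0],"grip":0.2},
  {"rot":[0,0,0],"slide":[0.002,0.0001,0],"grip":0.2},
  {"rot":[0,0,0],"slide":[0,0,0],"grip":0.2},
  {"rot":[0,0,0],"slide":[0,0,0],"grip":0.2},
  {"rot":[0,0,0],"slide":[0,0,0],"grip":0.2},
  {"rot":[0,0,0],"slide":[0,0,0],"grip":0.2},
  {"rot":[0,0,0],"slide":[0,0,0],"grip":0.2},
  {"rot":[0,0,0],"slide":[0,0,0],"grip":0.2},
])

```text
time: 20.2
ee_pos: [0.6122, 0.2372, 0.1648]
eef_rot: [-0.032, 0.999, -0.0, -0.002]
ft_force: [-10.5, -1.5, 8.4]
width: 0.0356
grip_force: 40.0
```

Run:
```python
from bench import sensors,eyes
from h import *
s=sensors.read_state();print({k:s[k] for k in["time","ee_pos","eef_rot","ft_force","torque"]})
D={n:eyes.camera(n) for n in("scene","wrist")};pickle.dump(D,open("c7.pkl","wb"))
```

```text
{'time': 20.2, 'ee_pos': array([0.61224549, 0.2372302 , 0.16477104]), 'eef_rot': array([-3.24686396e-02,  9.99470712e-01, -8.54603033e-05, -2.01901649e-03]), 'ft_force': array([-10.47132086,  -1.49661995,   8.44006911]), 'torque': array([-0.22511771,  2.61595828, -0.08922962])}
```

Run:
```python
from h import *
c6=pickle.load(open("c6.pkl","rb"));c7=pickle.load(open("c7.pkl","rb"));c5=pickle.load(open("c5.pkl","rb"))
w=c6["wrist"];f=onz(w,318.5,100+131/2.1,.132)
for v in(228,230,232):
    h=onz(w,319,100+v/2.1,.12);print("ring top - foot end",np.linalg.norm((h-f)[:2]))
# ring in w2: intensity profile
w2=pickle.load(open("w2.pkl","rb"));g=w2["pixels"].mean(2)[84:103,296:316];m=(g>g.min()+.5*(g.max()-g.min()))&(np.hypot(*np.mgrid[-9:10,-9:11])<9)
yy,xx=np.nonzero(m);cc=(296+xx.mean(),84+yy.mean());H=onz(w2,*cc,.12);pts=np.array([onz(w2,296+x,84+y,.12) for x,y in zip(xx,yy)])
print("ring",cc,H.round(4),np.percentile(np.linalg.norm(pts-H,axis=1)*1e3,[5,50,95]))
# scene tracking
a,b,z=[cv2.cvtColor(c["scene"]["pixels"],cv2.COLOR_RGB2GRAY) for c in(c6,c7,c5)]
s=c6["scene"];P=np.array([.6168,.2364,.171]);x=np.array([np.cos(.0628),np.sin(.0628),0]);
uv=proj(s,[P,P+.012*x,P+.010*x]);print("pad top front/back px",uv.round(1),"px per 10mm",(uv[2]-uv[0]).round(2))
u=x/1;d=(uv[2]-uv[0])/10
yv=np.array([-x[1],x[0],0])
# profile along x on pad top centre: sample bright levels
for n,im in(("c5",z),("c6",a),("c7",b)):
  print(n,[int(np.mean([cv2.getRectSubPix(im.astype(np.float32),(1,1),tuple(map(float,proj(s,P+t*.001*x+k*yv)[0])))[0,0] for k in(-.008,-.004,0,.004,.008)])) for t in range(-8,34,1)])
```

```text
ring top - foot end 0.03371490476954498
ring top - foot end 0.03441126037904423
ring top - foot end 0.035108867839884185
ring (np.float64(304.93939393939394), np.float64(92.71212121212122)) [0.5903 0.2347 0.12  ] [2.26316525 4.02172316 5.05846768]
pad top front/back px [[455.2 161.6]
 [459.3 164.5]
 [458.6 164. ]] px per 10mm [3.41 2.45]
c5 [13, 12, 10, 10, 11, 12, 15, 26, 45, 66, 82, 90, 94, 95, 96, 96, 97, 97, 99, 100, 99, 97, 94, 92, 87, 81, 72, 64, 53, 43, 35, 32, 29, 28, 29, 27, 25, 25, 26, 26, 26, 24]
c6 [85, 86, 86, 85, 85, 85, 85, 86, 88, 91, 93, 95, 96, 96, 96, 95, 96, 97, 98, 99, 98, 95, 93, 91, 87, 80, 72, 64, 54, 44, 37, 34, 31, 30, 31, 30, 30, 31, 31, 31, 31, 29]
c7 [42, 52, 60, 66, 73, 78, 82, 84, 85, 86, 86, 85, 85, 85, 86, 87, 90, 93, 94, 95, 96, 96, 96, 96, 96, 98, 99, 98, 96, 94, 91, 87, 83, 76, 66, 55, 45, 37, 31, 30, 31, 29]
```

The pad's back edge in the scene view has moved 7.1 mm, so the spring push is about 7.1 N and the remaining 3.4 N or so is friction. About 2.9 mm more is needed, along with a correction for a slight tilt.

>>> arm_command([
  {"rot":[0,-0.1,0],"slide":[0.0012,0.0001,0.0001],"grip":0.2},
  {"rot":[0,-0.1,0],"slide":[0.0012,0,0.0001],"grip":0.2},
  {"rot":[0,-0.1,0],"slide":[0.0009,0,0.0001],"grip":0.2},
  {"rot":[0,0,0],"slide":[0,0,0],"grip":0.2},
  {"rot":[0,0,0],"slide":[0,0,0],"grip":0.2},
  {"rot":[0,0,0],"slide":[0,0,0],"grip":0.2},
  {"rot":[0,0,0],"slide":[0,0,0],"grip":0.2},
  {"rot":[0,0,0],"slide":[0,0,0],"grip":0.2},
])

```text
time: 21.3
ee_pos: [0.6146, 0.2373, 0.1648]
eef_rot: [-0.033, 0.999, -0.0, -0.001]
ft_force: [-15.7, -2.2, 8.5]
width: 0.0356
grip_force: 40.0
```

```bash
cat > m.py <<'E'
from bench import sensors,eyes
from h import *
st=sensors.read_state();print({k:st[k] for k in["time","ee_pos","eef_rot","ft_force","torque","grip_force"]})
c6=pickle.load(open("c6.pkl","rb"));s=c6["scene"];new=eyes.camera("scene")
P=np.array([.6168,.2364,.171]);x=np.array([np.cos(.0628),np.sin(.0628),0]);yv=np.array([-x[1],x[0],0])
def e(c):
    im=c["pixels"].mean(2).astype(np.float32);t=np.arange(10,45,.25)
    p=np.array([np.mean([cv2.getRectSubPix(im,(1,1),tuple(map(float,proj(s,P+q*.001*x+k*yv)[0])))[0,0] for k in(-.008,-.004,0,.004,.008)]) for q in t])
    return [t[np.argmax((p<l))] for l in(75,65,55,45)]
print("shift mm",np.subtract(e(new),e(s)))
for n in("reagent","vial","clamp","bar","post"):print(n,[(np.round(b["bbox"]).tolist(),round(b["conf"],2)) for b in eyes.look_for(n,new)][:1])
E
python3 m.py
```

```text
{'time': 21.3, 'ee_pos': array([0.6145674 , 0.23731626, 0.16475772]), 'eef_rot': array([-3.25631231e-02,  9.99469480e-01, -3.40817225e-04, -5.34451379e-04]), 'ft_force': array([-15.70401995,  -2.1661561 ,   8.51348962]), 'torque': array([-0.34397355,  3.58980528, -0.13806691]), 'grip_force': 39.99343095347285}
shift mm [9.5  9.25 9.25 9.  ]
reagent [([245.0, 240.0, 264.0, 261.0], 0.73)]
vial [([376.0, 137.0, 384.0, 161.0], 0.67)]
clamp [([147.0, 292.0, 182.0, 336.0], 0.97)]
bar [([247.0, 242.0, 264.0, 262.0], 0.62)]
post [([292.0, 234.0, 308.0, 250.0], 0.69)]
```

>>> arm_command([
  {"rot":[0,0,0],"slide":[0.0002,0,0.0003],"grip":0.2},
  {"rot":[0,0,0],"slide":[0.0002,0,0.0003],"grip":0.2},
  {"rot":[0,0,0],"slide":[0,0,0],"grip":0.2},
  {"rot":[0,0,0],"slide":[0,0,0],"grip":0.2},
  {"rot":[0,0,0],"slide":[0,0,0],"grip":0.2},
  {"rot":[0,0,0],"slide":[0,0,0],"grip":0.2},
  {"rot":[0,0,0],"slide":[0,0,0],"grip":0.2},
  {"rot":[0,0,0],"slide":[0,0,0],"grip":0.2},
])

```text
time: 22.6
ee_pos: [0.6148, 0.2374, 0.1648]
eef_rot: [-0.033, 0.999, -0.0, -0.001]
ft_force: [-15.4, -1.3, 5.1]
width: 0.0356
grip_force: 40.0
```

```bash
python3 m.py | head -2
```

```text
{'time': 22.6, 'ee_pos': array([0.61481435, 0.23737485, 0.16476035]), 'eef_rot': array([-3.26239649e-02,  9.99467276e-01, -4.32271663e-04, -8.08756535e-04]), 'ft_force': array([-15.36085184,  -1.34590105,   5.11494743]), 'torque': array([-0.19987359,  3.35864431, -0.12953475]), 'grip_force': 39.99320240691304}
shift mm [10.25  9.75  9.5   9.75]
```

>>> arm_command([
  {"rot":[0,0,0],"slide":[0,0,0.0003],"grip":0.2},
  {"rot":[0,0,0],"slide":[0,0,0.0002],"grip":0.2},
  {"rot":[0,0,0],"slide":[0,0,0],"grip":0.2},
  {"rot":[0,0,0],"slide":[0,0,0],"grip":0.2},
  {"rot":[0,0,0],"slide":[0,0,0],"grip":0.2},
  {"rot":[0,0,0],"slide":[0,0,0],"grip":0.2},
  {"rot":[0,0,0],"slide":[0,0,0],"grip":0.2},
  {"rot":[0,0,0],"slide":[0,0,0],"grip":0.2},
])

```text
time: 23.9
ee_pos: [0.6148, 0.2374, 0.1648]
eef_rot: [-0.033, 0.999, -0.0, -0.001]
ft_force: [-13.2, -0.8, 2.1]
width: 0.0358
grip_force: 40.0
```

```bash
python3 m.py | head -2
```

```text
{'time': 23.9, 'ee_pos': array([0.61481183, 0.23737251, 0.16478088]), 'eef_rot': array([-3.26280550e-02,  9.99467041e-01, -4.73085387e-04, -9.05207186e-04]), 'ft_force': array([-13.21805533,  -0.83041246,   2.06326784]), 'torque': array([-0.03260743,  2.95353157, -0.13914671]), 'grip_force': 39.99365272466093}
shift mm [10.25  9.75  9.75 10.  ]
```

>>> arm_command([
  {"rot":[0,0,0],"slide":[0,0,0.0002],"grip":0.2},
  {"rot":[0,0,0],"slide":[0,0,0],"grip":0.2},
  {"rot":[0,0,0],"slide":[0,0,0],"grip":0.2},
  {"rot":[0,0,0],"slide":[0,0,0],"grip":0.2},
  {"rot":[0,0,0],"slide":[0,0,0],"grip":0.2},
  {"rot":[0,0,0],"slide":[0,0,0],"grip":0.2},
  {"rot":[0,0,0],"slide":[0,0,0],"grip":0.2},
  {"rot":[0,0,0],"slide":[0,0,0],"grip":0.2},
])

```text
time: 25.2
ee_pos: [0.6148, 0.2374, 0.1648]
eef_rot: [-0.033, 0.999, -0.0, -0.001]
ft_force: [-12.3, 0.6, 1.6]
width: 0.0358
grip_force: 40.0
```

>>> arm_command([
  {"rot":[0,0,0],"slide":[0,0,0],"grip":0.2},
  {"rot":[0,0,0],"slide":[0,0,0],"grip":0.2},
  {"rot":[0,0,0],"slide":[0,0,0],"grip":0.2},
  {"rot":[0,0,0],"slide":[0,0,0],"grip":0.2},
  {"rot":[0,0,0],"slide":[0,0,0],"grip":0.2},
  {"rot":[0,0,0],"slide":[0,0,0],"grip":0.2},
  {"rot":[0,0,0],"slide":[0,0,0],"grip":0.2},
  {"rot":[0,0,0],"slide":[0,0,0],"grip":0.2},
])

```text
time: 26.2
ee_pos: [0.6148, 0.2373, 0.1648]
eef_rot: [-0.033, 0.999, -0.001, -0.001]
ft_force: [-12.6, -0.2, 1.5]
width: 0.0356
grip_force: 40.0
```

>>> arm_command([
  {"rot":[0,0,0],"slide":[0,0,0],"grip":0.2},
  {"rot":[0,0,0],"slide":[0,0,0],"grip":0.2},
  {"rot":[0,0,0],"slide":[0,0,0],"grip":0.2},
  {"rot":[0,0,0],"slide":[0,0,0],"grip":0.2},
  {"rot":[0,0,0],"slide":[0,0,0],"grip":0.2},
  {"rot":[0,0,0],"slide":[0,0,0],"grip":0.2},
  {"rot":[0,0,0],"slide":[0,0,0],"grip":0.2},
  {"rot":[0,0,0],"slide":[0,0,0],"grip":0.2},
])

```text
time: 27.2
ee_pos: [0.6148, 0.2374, 0.1648]
eef_rot: [-0.033, 0.999, -0.001, -0.001]
ft_force: [-12.6, 0.2, 1.3]
width: 0.0356
grip_force: 40.0
```

>>> arm_command([
  {"rot":[0,0,0],"slide":[0,0,0],"grip":0.2},
  {"rot":[0,0,0],"slide":[0,0,0],"grip":0.2},
  {"rot":[0,0,0],"slide":[0,0,0],"grip":0.2},
  {"rot":[0,0,0],"slide":[0,0,0],"grip":0.2},
  {"rot":[0,0,0],"slide":[0,0,0],"grip":0.2},
  {"rot":[0,0,0],"slide":[0,0,0],"grip":0.2},
  {"rot":[0,0,0],"slide":[0,0,0],"grip":0.2},
  {"rot":[0,0,0],"slide":[0,0,0],"grip":0.2},
])

```text
time: 28.2
ee_pos: [0.6148, 0.2374, 0.1648]
eef_rot: [-0.033, 0.999, -0.001, -0.001]
ft_force: [-12.6, 0.4, 2.6]
width: 0.0358
grip_force: 40.0
```

```bash
python3 m.py
```

```text
{'time': 28.2, 'ee_pos': array([0.61481868, 0.23736658, 0.16478049]), 'eef_rot': array([-3.26380781e-02,  9.99466664e-01, -5.01691080e-04, -9.44243754e-04]), 'ft_force': array([-12.5725871 ,   0.3895171 ,   2.60179751]), 'torque': array([ 0.02163765,  2.8039619 , -0.115886  ]), 'grip_force': 39.993720289785415}
shift mm [10.25  9.75  9.5   9.5 ]
reagent []
vial [([374.0, 136.0, 382.0, 161.0], 0.7)]
clamp [([197.0, 322.0, 244.0, 358.0], 0.81)]
bar [([248.0, 238.0, 267.0, 263.0], 0.91)]
post [([294.0, 234.0, 306.0, 251.0], 0.69)]
```

Pad compression has held at about 9.8 mm for over 3 s. The bar, post and vial have not moved. The reagent bottle is hidden behind the arm in this view, and nothing came near it. I'm handing the job in.

```bash
python3 -c "
from bench import order;print(order.close_job())"
```

```text
the job is handed in; nothing more can be done
None
```

The clamp block stands on the shaker's platform, centred on the pad with its foot pointing away, and I handed the job in with the gripper still holding it there: the pad is about 9.8 mm back (about 10 N by its spring), and that push was held for over 4 s.

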